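# Set the reorder tags of the consumables rack

## Task

Stock has come and gone on the consumables rack and its reorder tags no longer match: with a fingertip, gently push over the hinged tags that read wrong, so that each full bin has its tag lying green face up and each empty bin has its tag lying red face up. Leave the tags that are already right as they are, do not pinch or force a tag, and do not shift or lift any bin or disturb the other things on the bench.

Things in the scene. Friction and masses are not known exactly. Their poses are not given: they have to be found in the camera images.
- rack: Grey sheet-metal stock rack standing on the bench, fixed, 190 mm deep, 470 mm wide, tray 6 mm thick; origin under its centre, x to its back, y along it to the left seen from the front. Four bins stand in its bays, 116 mm apart; on the strip along its front, straight in front of each bin, is a fixed black tag base, 58 mm wide, with one hinged status tag.
- tag_a (a joint): Hinge of a status tag that turns over like a book page. 0: leans to the left (rack +y), green face up; 1.466 rad: leans to the right (rack -y), red face up. It swings freely: pushed past the upright (0.73) it falls over and stays by its weight. Starts green up. Which bay it stands at differs from start to start.
- tag_a_hinge (a point): Middle of the hinge line of tag_a, 39 mm above the bench. The hinge line runs from the front to the back of the rack, rising 16 degrees to the back. The bin it belongs to stands straight behind it, bin centre about 92 mm farther back.
- tag_a_edge (a point): Middle of the white rolled free edge (6 mm thick, 44 mm long) of tag_a, a stiff plastic flap 4 mm thick, about 30 g. It lies 33 mm from the hinge; at rest 22 mm beside it and 24 mm above it, sticking out 20 mm past the short wing that the tag lies on; the bare wing opposite has the colour of the face then up. A neighbour edge that leans towards it is 66 mm away.
- tag_b (a joint): Hinge of a status tag that turns over like a book page. 0: leans to the left (rack +y), green face up; 1.466 rad: leans to the right (rack -y), red face up. It swings freely: pushed past the upright (0.73) it falls over and stays by its weight. Starts green up. Which bay it stands at differs from start to start.
- tag_b_hinge (a point): Middle of the hinge line of tag_b, 39 mm above the bench. The hinge line runs from the front to the back of the rack, rising 16 degrees to the back. The bin it belongs to stands straight behind it, bin centre about 92 mm farther back.
- tag_b_edge (a point): Middle of the white rolled free edge (6 mm thick, 44 mm long) of tag_b, a stiff plastic flap 4 mm thick, about 30 g. It lies 33 mm from the hinge; at rest 22 mm beside it and 24 mm above it, sticking out 20 mm past the short wing that the tag lies on; the bare wing opposite has the colour of the face then up. A neighbour edge that leans towards it is 66 mm away.
- tag_c (a joint): Hinge of a status tag that turns over like a book page. 0: leans to the left (rack +y), green face up; 1.466 rad: leans to the right (rack -y), red face up. It swings freely: pushed past the upright (0.73) it falls over and stays by its weight. Starts red up. Which bay it stands at differs from start to start.
- tag_c_hinge (a point): Middle of the hinge line of tag_c, 39 mm above the bench. The hinge line runs from the front to the back of the rack, rising 16 degrees to the back. The bin it belongs to stands straight behind it, bin centre about 92 mm farther back.
- tag_c_edge (a point): Middle of the white rolled free edge (6 mm thick, 44 mm long) of tag_c, a stiff plastic flap 4 mm thick, about 30 g. It lies 33 mm from the hinge; at rest 22 mm beside it and 24 mm above it, sticking out 20 mm past the short wing that the tag lies on; the bare wing opposite has the colour of the face then up. A neighbour edge that leans towards it is 66 mm away.
- tag_d (a joint): Hinge of a status tag that turns over like a book page. 0: leans to the left (rack +y), green face up; 1.466 rad: leans to the right (rack -y), red face up. It swings freely: pushed past the upright (0.73) it falls over and stays by its weight. Starts red up. Which bay it stands at differs from start to start.
- tag_d_hinge (a point): Middle of the hinge line of tag_d, 39 mm above the bench. The hinge line runs from the front to the back of the rack, rising 16 degrees to the back. The bin it belongs to stands straight behind it, bin centre about 92 mm farther back.
- tag_d_edge (a point): Middle of the white rolled free edge (6 mm thick, 44 mm long) of tag_d, a stiff plastic flap 4 mm thick, about 30 g. It lies 33 mm from the hinge; at rest 22 mm beside it and 24 mm above it, sticking out 20 mm past the short wing that the tag lies on; the bare wing opposite has the colour of the face then up. A neighbour edge that leans towards it is 66 mm away.
- bin_crucibles_mid (a point): Centre, half-way up, of an open blue bin, 92 mm deep, 85 mm wide, 46 mm high (front wall 26 mm), loose in a bay of the rack; full of small grey crucibles (nine). Its rim is 52 mm above the bench.
- bin_rings_mid (a point): Centre, half-way up, of an open blue bin, 92 mm deep, 85 mm wide, 46 mm high (front wall 26 mm), loose in a bay of the rack; full of red and black seal rings. Its rim is 52 mm above the bench.
- bin_empty_1_mid (a point): Centre, half-way up, of an open blue bin, 92 mm deep, 85 mm wide, 46 mm high (front wall 26 mm), loose in a bay of the rack; empty. Its rim is 52 mm above the bench.
- bin_empty_2_mid (a point): Centre, half-way up, of an open blue bin, 92 mm deep, 85 mm wide, 46 mm high (front wall 26 mm), loose in a bay of the rack; empty. Its rim is 52 mm above the bench.
- marker: White marker pen with blue cap, 132 mm long, 14 mm thick, loose in front of the rack; origin under its middle.
- crucible_tongs: Steel crucible tongs, 143 x 59 mm, 8 mm thick, loose in front of the rack; origin under the middle.
- rubber_bulb: Red rubber pipette bulb, 70 x 42 mm, 43 mm high, loose, left of the rack; origin under its middle.
- weight: Brass weight, 32 mm across, 42 mm high, loose in front of the rack; origin under its middle.

How it is judged:
By the outcome, as a careful person would: the job done as asked, in the order asked, and still so for the second after the job is handed in, with the robot touching nothing.
It also fails if it takes over 35 s, if anything falls off the work surface, if the arm or the gripper's body presses on something with over 40 N, if the wrist force passes 120 N, or if a joint passes its speed limit or range.

## Robot

A 6-joint arm with a two-finger parallel gripper is mounted at the origin on a cart in front of the work surface, level with it; the furniture and walls round the work are solid. World frame = base frame: x ahead of the robot, y to its left, z up, the work surface at z = 0. Lengths are in m, angles in rad, forces in N, time in s.
With the tool pointing down it reaches from about 0.375 to 0.925 m from the base axis. Payload 5.7 kg.
Tool frame: the origin (TCP) lies at the very end of the fingers, on their centre line; the grasp point (between the pads) lies 19 mm behind it; y points along the fingers, z is the direction in which the jaws open and shut, and the axes are right-handed (so a half turn about y gives the same grasp; the last joint's range is limited). The gripper opens to 88 mm and grips with 3 to 60 N. Pads are 20 mm wide; open, the fingers measure 115 mm over their backs; the gripper's body (75 mm by 178 mm) begins 61 mm behind the grasp point.
Start: joints at [1.101, 0.359, 1.51, -0, 1.272, -0.115], TCP at [0.208, 0.563, 0.223] pointing down, gripper open.
Joint ranges: [-2.97, 2.97], [-1.01, 2.36], [0.21, 2.38], [-0.96, 4.11], [0.2, 2.71], [-2.98, 2.98]. Speed limits (rad/s): [2.39, 2.39, 3.14, 3.14, 3.14, 3.14].

## Interface

Orientations are given as a rotation vector (axis times angle).
In Python, from station import arm gives the robot as it stands.
- The arm moves only by the tool step_arm, never from a script. Its argument "motion" is one flat list of numbers, 5 for each row, row after row: the finger opening in mm, from 0 to 87.8, then the shift along the world's x, y, z in units of 30 mm (1.0 is 30 mm), then the turn about the world's z in units of 6 degrees (1.0 is 6 degrees). In form: [gripper, dx, dy, dz, yaw, gripper, dx, dy, dz, yaw, ...]. A call has 1 to 5 rows; each row is the pose to reach, as a shift and turn from the pose commanded when the call began; what a row does not reach only later rows make up. A row lasts 1/10 s, in which the tool goes at most 50 mm and 8.59 degrees, less where a joint would pass 70% of its speed; a pose out of reach is approached as far as the arm can. A call with a gripper value outside its range is refused whole. The fingers move at their own pace and stop on an object; "squeeze" is the grip in N (left out, the last holds). Time passes only in rows, so rows that repeat a pose let the fingers close. It gives the time, the measured TCP pose, the force and the opening at its end, in the units of the state.
- arm.get_state(): the state, without advancing time (a new reading comes with each control period).
- arm.snapshot(name): name is "scene" or "side" or "wrist"; returns (picture, depth): 480x640x3 uint8, red, green, blue; 480x640 float32, m along the optical axis (not along the pixel's ray), 0 where there is no reading.
- arm.camera_model(name): a dict with "vertical_fov" (degrees; the focal length in pixels is half the picture's height over the tangent of half this angle, whatever the lens; pixels are square), "cx", "cy" (the principal point, pixels), "k1" (the pictures are not rectified: a ray, as slopes to the right and down, at radius r is drawn at 1 + k1 r^2 times it, then the intrinsics apply), "xyz" and "attitude" of the camera in the world. Camera axes: x right, y up, looking along -z (the intrinsics and any distortion apply to the point x, -y, -z); pixel columns grow to the right and rows downward; lengths in m; the calibration is good to about 2 mm. A picture is of the moment at which its call begins: read the wrist's pose just before it. camera_model takes no time and is no camera call; for the wrist camera it gives the pose at the moment of the call.
- arm.job_done(): hands the job in, once; it reports no verdict.
The state is a dict: "time_s": time; "q": joint angles; "dq": joint speeds; "joint_torque": joint torques, N m; "eef_pos": TCP position; "ee_rot": TCP orientation; "force": force on the tool from outside, world axes, zero at the start; "moment": the same for the moment, N m; "gripper_width": finger opening in m.
Only numpy, scipy, OpenCV 4.12 (cv2) and the standard library are available. Lean on these libraries where they do the work, as an engineer would, in place of code of your own. Each camera call takes 0.05 s, during which the arm holds its last target. There are 200 camera calls.

## Working session

There is one attempt and no reset: what is moved stays moved. The work goes in short steps, Python scripts to look and compute and a tool call to move; the robot and the scene stay as the last step left them, time stands still between calls to the robot, and variables do not carry over. Pictures are saved under pics/ and viewed, about 8 in all and at most 12, crops included, and the job is handed in when it is done.

Besides the shell and the picture viewer there is one more tool, called after "Request:" by a JSON object that holds its "method" and its "body", one argument or row to a line. step_arm: Moves the arm, as the interface text tells. Its arguments: {"type":"object","properties":{"motion":{"type":"array","items":{"type":"number"}},"squeeze":{"type":"number"}},"required":["motion"]}

```bash
mkdir -p pics; cat > h.py <<'E'
import numpy as np, cv2
from scipy.spatial.transform import Rotation as R
from station import arm
def K(m):
    f=240/np.tan(np.radians(m["vertical_fov"])/2); return f
def rot(m):
    a=np.array(m["attitude"],float)
    return a if a.shape==(3,3) else R.from_rotvec(a).as_matrix() if a.size==3 else R.from_quat(a).as_matrix()
def world(m,u,v,d=None,z=None):
    f=K(m); p=np.array([(u-m["cx"])/f,(v-m["cy"])/f]); q=p.copy()
    for _ in range(10): q=p/(1+m["k1"]*(q@q))
    ray=rot(m)@np.array([q[0],-q[1],-1]); o=np.array(m["xyz"])
    return o+ray*(d if z is None else (z-o[2])/ray[2])
E
python3 - <<'E'
from h import *
for n in ("scene","side"):
    m=arm.camera_model(n); print(n,m)
    p,d=arm.snapshot(n); cv2.imwrite(f"pics/{n}0.png",p[:,:,::-1]); np.savez(f"{n}0.npz",p=p,d=d)
print(arm.get_state())
E
```

```text
scene {'vertical_fov': 53.969636738031426, 'cx': 318.95124740149726, 'cy': 232.6872602318208, 'k1': 0.027528074913444722, 'xyz': array([-0.11012963, -0.38176037,  0.78378819]), 'attitude': array([ 0.73562553, -0.43098819, -0.94385423])}
side {'vertical_fov': 52.48513533520996, 'cx': 319.49430669000037, 'cy': 227.02341089500638, 'k1': -0.06590181860215827, 'xyz': array([0.49713997, 0.75465108, 0.74082545]), 'attitude': array([ 0.01124835, -1.30548822, -2.85637581])}
{'time_s': 0.1, 'q': array([ 1.10089914e+00,  3.59435848e-01,  1.51131788e+00, -3.51148845e-06,
        1.27249265e+00, -1.15085422e-01]), 'dq': array([-0.00042552, -0.00230102, -0.00140267, -0.00152668,  0.00148262,
        0.00109617]), 'joint_torque': array([ 6.95758740e-05, -5.16360784e+01, -2.71403611e+01,  6.77607232e-02,
        2.75152718e-02, -3.16502656e-05]), 'eef_pos': array([0.20816642, 0.5620716 , 0.22189434]), 'ee_rot': array([-1.55439567,  0.2788375 , -0.27809017]), 'force': array([ 0.31526672, -0.04040607, -0.01696625]), 'moment': array([-0.01505196,  0.01582264,  0.03821939]), 'gripper_width': 0.0880675028129418}
```

View pics/scene0.png

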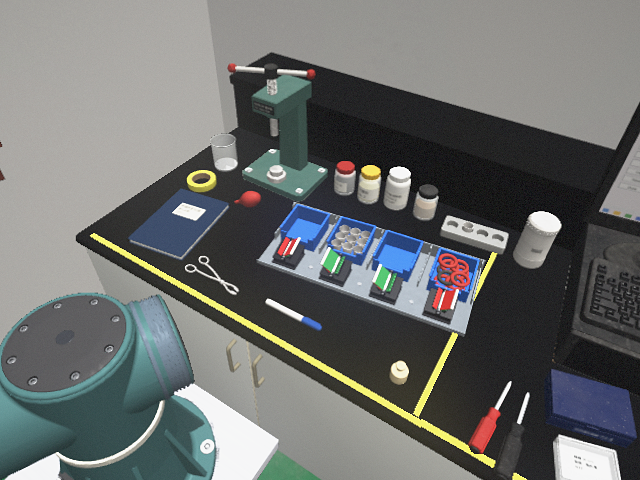

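View pics/side0.png

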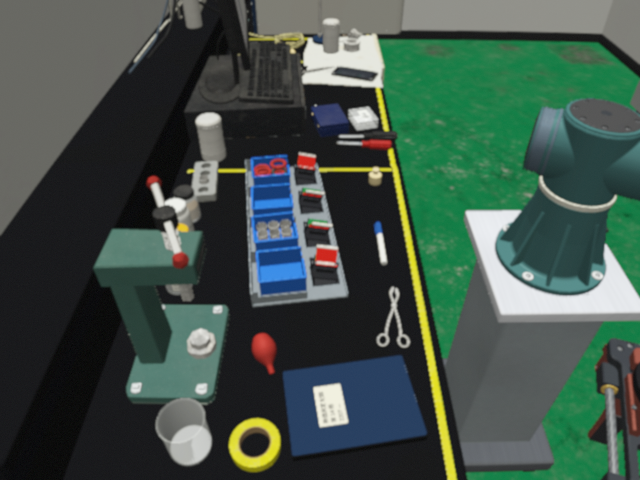

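```bash
python3 - <<'E'
from h import *
p=np.load("scene0.npz")["p"][195:335,250:490,::-1]
q=np.load("side0.npz")["p"][140:310,235:355,::-1]
cv2.imwrite("pics/c1.png",cv2.resize(p,None,fx=3.3333,fy=3.3333,interpolation=cv2.INTER_CUBIC))
cv2.imwrite("pics/c2.png",cv2.resize(q,None,fx=3.5,fy=3.5,interpolation=cv2.INTER_CUBIC))
E
```

```text
(no output)
```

View pics/c1.png

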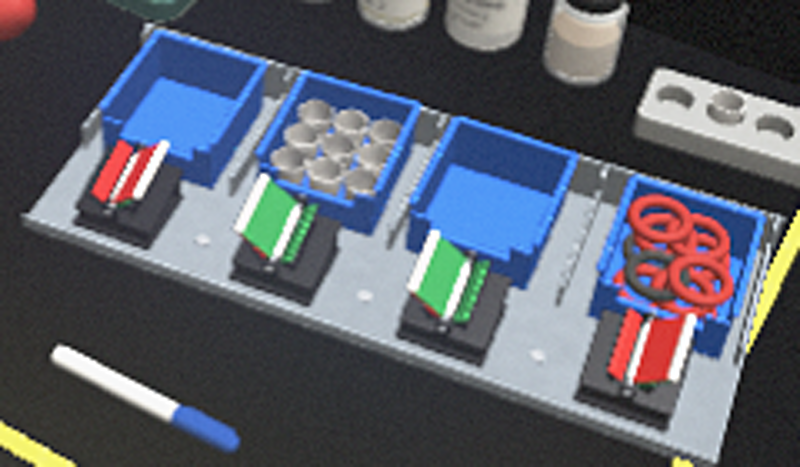

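View pics/c2.png

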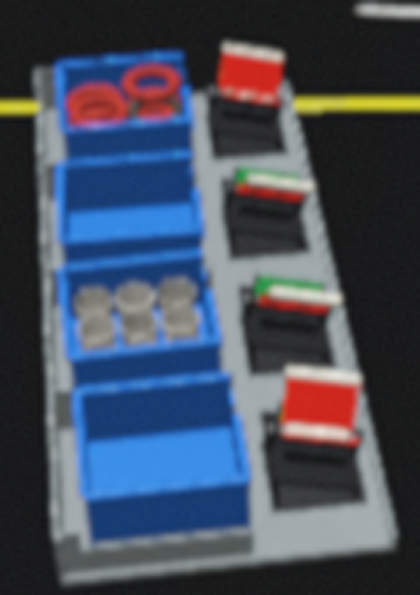

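```bash
python3 - <<'E'
from h import *
S=arm.camera_model("scene");D=arm.camera_model("side")
s={1:[(165,143),(145,202)],2:[(267,178),(239,229)],3:[(437,235),(413,293)],4:[(692,316),(677,381)]}
t={1:[(286,370),(360,376)],2:[(256,292),(340,300)],3:[(238,174),(312,187)],4:[(222,45),(285,50)]}
for i in s:
    zz=[.063+.006,.063-.006] # back end higher
    a=[world(S,250+x/3.3333,195+y/3.3333,z=z) for (x,y),z in zip(s[i],zz)]
    b=[world(D,235+x/3.5,140+y/3.5,z=z) for (x,y),z in zip(t[i],zz)]
    print(i,np.round(a,3).tolist(),np.mean(a,0).round(3),np.round(b,3).tolist(),np.mean(b,0).round(3))
# rack corners (front top z=.006) 
for x,y in [(22,218),(718,462),(150,28)]: print(world(S,250+x/3.3333,195+y/3.3333,z=.006).round(3))
st=arm.get_state(); r=R.from_rotvec(st["ee_rot"]).as_matrix(); print(r.round(3)); 
d=np.load("scene0.npz")["d"]
for x,y in [(425,264),(684,348)]:
    u,v=250+x/3.3333,195+y/3.3333; print(world(S,u,v,d=d[int(round(v)),int(round(u))]).round(3))
E
```

```text
1 [[0.508, 0.038, 0.069], [0.466, 0.025, 0.057]] [0.487 0.031 0.063] [[0.51, 0.036, 0.069], [0.467, 0.028, 0.057]] [0.488 0.032 0.063]
2 [[0.517, -0.035, 0.069], [0.479, -0.038, 0.057]] [ 0.498 -0.037  0.063] [[0.528, -0.033, 0.069], [0.477, -0.04, 0.057]] [ 0.503 -0.037  0.063]
3 [[0.532, -0.15, 0.069], [0.491, -0.155, 0.057]] [ 0.512 -0.152  0.063] [[0.543, -0.154, 0.069], [0.494, -0.155, 0.057]] [ 0.518 -0.154  0.063]
4 [[0.556, -0.306, 0.069], [0.516, -0.314, 0.057]] [ 0.536 -0.31   0.063] [[0.559, -0.313, 0.069], [0.513, -0.324, 0.057]] [ 0.536 -0.318  0.063]
[0.448 0.115 0.006]
[ 0.515 -0.351  0.006]
[0.663 0.156 0.006]
[[ 0.938 -0.001  0.347]
 [-0.347 -0.001  0.938]
 [-0.    -1.    -0.002]]
[ 0.514 -0.152  0.06 ]
[ 0.535 -0.31   0.063]
```

Request:
{"method": "step_arm", "body": {
  "motion": [0,0.65,-1.5,0,0.6,0,1.3,-3.0,0,1.2,0,1.95,-4.5,0,1.8,0,2.6,-6.0,0,2.4,0,3.25,-7.5,0,3],
  "squeeze": 10
}}

```text
time_s: 0.6
eef_pos: [0.306, 0.3357, 0.2224]
ee_rot: [-1.571, 0.03, -0.029]
force: [0.2, -0.7, 0.1]
gripper_width: 0.0516
```

Request:
{"method": "step_arm", "body": {
  "motion": [0,0.65,-1.5,0,0.4,0,1.3,-3.0,0,0.8,0,1.95,-4.5,0,1.2,0,2.6,-6.0,0,1.6,0,3.25,-7.5,0,1.7]
}}

```text
time_s: 1.1
eef_pos: [0.4036, 0.1107, 0.2226]
ee_rot: [-1.568, -0.109, 0.109]
force: [0.2, -0.1, 0.5]
gripper_width: 0.0114
```

Request:
{"method": "step_arm", "body": {
  "motion": [0,0.65,-1.5,0,0,0,1.3,-3.0,0,0,0,1.95,-4.5,0,0,0,2.6,-6.0,0,0,0,3.25,-7.5,0,0]
}}

```text
time_s: 1.6
eef_pos: [0.5011, -0.1144, 0.2224]
ee_rot: [-1.568, -0.107, 0.108]
force: [1.2, 1.0, 0.1]
gripper_width: 0.0007
```

Request:
{"method": "step_arm", "body": {
  "motion": [0,0,-0.1,-1.2,0,0,0,-0.2,-2.4,0,0,0,-0.2,-3.6,0,0,0,-0.2,-4.1,0,0,0,-0.2,-4.1,0]
}}

```text
time_s: 2.1
eef_pos: [0.4986, -0.1176, 0.097]
ee_rot: [-1.566, -0.103, 0.112]
force: [-0.0, 0.8, -0.4]
gripper_width: 0.0003
```

```bash
python3 - <<'E'
from h import *
o=[]
for n,(a,b,c,d) in {"scene":(160,340,300,490),"side":(120,280,225,365)}.items():
    p,_=arm.snapshot(n); cv2.imwrite(f"pics/{n}1.png",p[:,:,::-1]); q=p[a:b,c:d,::-1]; o.append(cv2.resize(q,(int(480*q.shape[1]/q.shape[0])if n=="scene" else 290,480) if n=="scene" else (420,480),interpolation=cv2.INTER_CUBIC)[:, :380 if n=="side" else None])
im=np.hstack(o); print(im.shape); cv2.imwrite("pics/v1.png",im[:, :800]); print(arm.get_state()["eef_pos"])
E
```

```text
(480, 886, 3)
[ 0.50093212 -0.11838558  0.09969549]
```

View pics/v1.png

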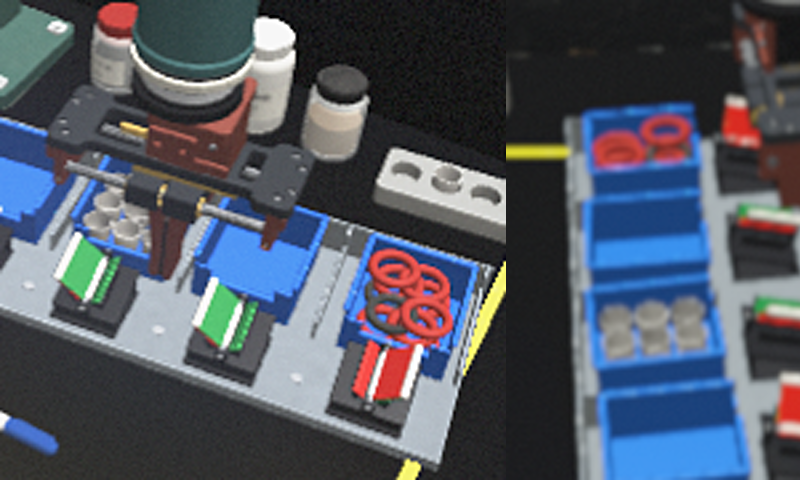

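Request:
{"method": "step_arm", "body": {
  "motion": [0,0,0,-0.6,0,0,0,0,-1.2,0,0,0,0,-1.55,0,0,0.03,-0.25,-1.55,0,0,0.06,-0.45,-1.55,0]
}}

```text
time_s: 2.7
eef_pos: [0.5035, -0.1327, 0.054]
ee_rot: [-1.569, -0.109, 0.107]
force: [0.0, -0.8, 1.1]
gripper_width: 0.0004
```

Request:
{"method": "step_arm", "body": {
  "motion": [0,0.02,-0.15,0,0,0,0.04,-0.3,0.05,0,0,0.06,-0.45,0.1,0,0,0.08,-0.6,0.15,0,0,0.1,-0.75,0.22,0]
}}

```text
time_s: 3.2
eef_pos: [0.5058, -0.1548, 0.06]
ee_rot: [-1.568, -0.108, 0.108]
force: [-1.1, 0.7, 0.2]
gripper_width: 0.0002
```

Request:
{"method": "step_arm", "body": {
  "motion": [0,0.02,-0.15,0.05,0,0,0.04,-0.3,0.1,0,0,0.06,-0.45,0.15,0,0,0.07,-0.55,0.15,0,0,0.07,-0.55,0.15,0]
}}

```text
time_s: 3.7
eef_pos: [0.508, -0.1714, 0.0642]
ee_rot: [-1.568, -0.108, 0.107]
force: [-0.9, -0.1, 0.1]
gripper_width: 0.0002
```

```bash
python3 - <<'E'
from h import *
print(arm.get_state()["eef_pos"],arm.get_state()["force"])
p,_=arm.snapshot("scene"); cv2.imwrite("pics/v2.png",cv2.resize(p[180:330,300:490,::-1],None,fx=3,fy=3,interpolation=cv2.INTER_CUBIC))
E
```

```text
[ 0.50798057 -0.17135411  0.06424951] [-0.89560267 -0.10373742  0.12429209]
```

View pics/v2.png

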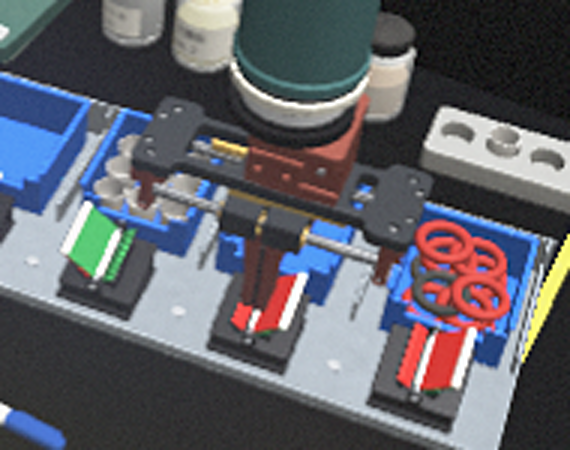

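Request:
{"method": "step_arm", "body": {
  "motion": [0,0,0,1.0,0,0,0,0,2.3,0,0,0.2,-1.5,2.3,0,0,0.4,-3.0,2.3,0,0,0.6,-4.5,2.3,0]
}}

```text
time_s: 4.25
eef_pos: [0.5261, -0.3069, 0.1338]
ee_rot: [-1.569, -0.109, 0.108]
force: [1.5, -0.3, -0.5]
gripper_width: 0.0005
```

Request:
{"method": "step_arm", "body": {
  "motion": [0,0.15,-1.25,0,0,0,0.15,-1.25,0,0,0,0.15,-1.25,-1.2,0,0,0.15,-1.25,-2.1,0,0,0.15,-1.25,-2.1,0]
}}

```text
time_s: 4.75
eef_pos: [0.5273, -0.3401, 0.0664]
ee_rot: [-1.562, -0.103, 0.113]
force: [0.3, 0.3, -0.8]
gripper_width: 0.0004
```

```bash
python3 - <<'E'
from h import *
print(arm.get_state()["eef_pos"],arm.get_state()["force"])
p,_=arm.snapshot("scene"); cv2.imwrite("pics/v3.png",cv2.resize(p[190:340,300:490,::-1],None,fx=3,fy=3,interpolation=cv2.INTER_CUBIC))
E
```

```text
[ 0.52731942 -0.34014204  0.06639343] [ 0.33670642  0.27951573 -0.83573961]
```

View pics/v3.png

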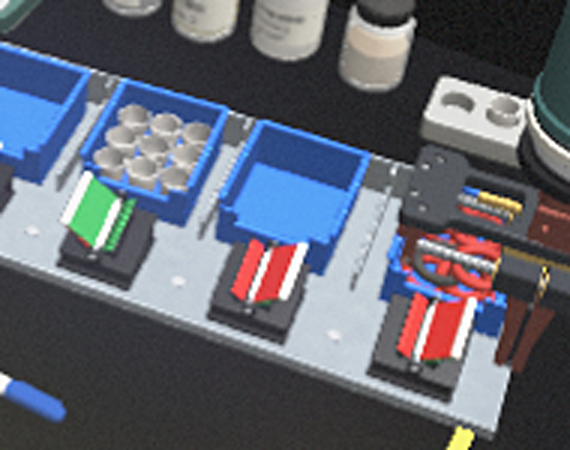

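Request:
{"method": "step_arm", "body": {
  "motion": [0,0,0,-0.3,0,0,0,0,-0.55,0,0,-0.02,0.15,-0.55,0,0,-0.04,0.3,-0.55,0,0,-0.06,0.4,-0.55,0]
}}

```text
time_s: 5.3
eef_pos: [0.5287, -0.3309, 0.0542]
ee_rot: [-1.568, -0.108, 0.108]
force: [-0.3, -0.1, 0.1]
gripper_width: 0.0006
```

Request:
{"method": "step_arm", "body": {
  "motion": [0,-0.02,0.15,0,0,0,-0.04,0.3,0.05,0,0,-0.06,0.45,0.1,0,0,-0.08,0.6,0.15,0,0,-0.1,0.75,0.22,0]
}}

```text
time_s: 5.8
eef_pos: [0.5255, -0.3085, 0.0605]
ee_rot: [-1.568, -0.108, 0.108]
force: [0.1, 0.2, 0.1]
gripper_width: 0.0005
```

Request:
{"method": "step_arm", "body": {
  "motion": [0,-0.02,0.15,0.05,0,0,-0.04,0.3,0.1,0,0,-0.06,0.45,0.15,0,0,-0.07,0.5,0.15,0,0,-0.07,0.5,0.15,0]
}}

```text
time_s: 6.3
eef_pos: [0.5234, -0.2936, 0.0649]
ee_rot: [-1.568, -0.108, 0.108]
force: [-0.9, -0.3, -0.2]
gripper_width: 0.0006
```

Request:
{"method": "step_arm", "body": {
  "motion": [0,0,0,0,0,0,0,0,1.0,0,0,0,0,2.3,0,0,0,0,3.6,0,0,0,-1.5,4.5,0]
}}

```text
time_s: 6.8
eef_pos: [0.5239, -0.3335, 0.2012]
ee_rot: [-1.567, -0.112, 0.11]
force: [1.6, -0.7, -0.4]
gripper_width: 0.0001
```

Request:
{"method": "step_arm", "body": {
  "motion": [0,-0.8,-1.3,0,0,0,-1.6,-2.6,0,0,0,-2.0,-3.9,0,0,0,-2.0,-3.9,0,0,0,-2.0,-3.9,0,0]
}}

```text
time_s: 7.3
eef_pos: [0.4628, -0.4546, 0.1982]
ee_rot: [-1.568, -0.106, 0.106]
force: [-0.2, 0.4, -0.2]
gripper_width: 0.0003
```

```bash
python3 - <<'E'
from h import *
for n in ("scene","side"):
    p,_=arm.snapshot(n); cv2.imwrite(f"pics/{n}9.png",p[:,:,::-1])
    if n=="side": a=p[120:420,220:440]
    else: b=p[170:410,170:490]
im=np.hstack([cv2.resize(b,(533,400),interpolation=cv2.INTER_CUBIC),cv2.resize(a,(267,364),interpolation=cv2.INTER_CUBIC)[:, :] if 0 else cv2.resize(a,(267,400))])
cv2.imwrite("pics/v4.png",im[:,:,::-1])
E
```

```text
(no output)
```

View pics/v4.png

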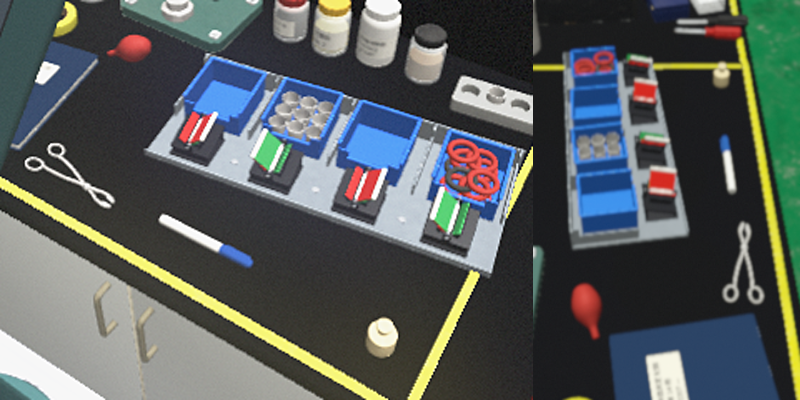

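The tags now read red, green, red, green from left to right, over empty, crucibles, empty and rings. In the left-hand view they are at about (198,128), (270,152), (365,185) and (449,212). The bins and loose items look unmoved, and the arm is clear.

```bash
python3 -c "
from station import arm
print(arm.job_done())"
```

```text
the job is handed in; nothing more can be done
None
```

I pushed over the two wrong tags with the closed fingertips and handed the job in. The empty bin third from the left now shows red, and the ring bin on the far right shows green. I left the other two tags alone, since the leftmost empty bin was already red and the crucibles already green.

- **Last check:** the final scene and side pictures both show red, green, red, green from left to right, which matches the bins. By eye, the bins and loose items had not moved, but I did not measure their positions.
- **Force and time:** the force readings at the end of each move stayed under 2 N. The arm's moves ended at 7.3 s, with the arm clear of everything.
- **Problems:** no check failed. The two cameras disagreed by up to about 8 mm on where the tag edges were, which was within the room I left for the pushes.

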